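# Slide a control unit into its test dock and lock it

## Task

Slide the open control unit along the mat until its long side lies square against the fence, then slide it along the fence until its connector is fully home in the dock of the tester, and push the locking bar round until it is shut across the back of the unit. Do it all with gentle pushes of the fingers, gripping nothing: keep the unit flat on the mat, keep off its circuit board, and leave the other things where they are.

Things in the scene. Friction and masses are not known exactly. Their poses are not given: they have to be found in the camera images.
- unit: open electronic control unit: dark ribbed tub with bare aluminium rim, upright sides, loose, about 0.5 kg; 100 mm along its x, 120 mm along its y, 32 mm high. Origin under the tub's centre, on the rubber mat whose top is at z = 0.003. It starts 30 to 55 mm short of the fence, turned up to 0.3 rad, its +y end with the connector towards the tester
- header (a point): centre of the tip of the unit's black connector header, which stands 20 mm out of the tub's +y end: 70 mm wide (66 mm at the tip), from 6 to 26 mm above the mat. In the unit's frame (0, 80, 16) mm
- board: green circuit board sunk in the tub, 90 x 110 mm, upper side 30 mm above the mat, 2 mm below the rim, its tallest parts 34 mm above the mat. Fixed in the unit; origin under its centre. Not to be touched
- dock: fixed docking fixture: fence, tester box and locking bar. Origin: the point of the mat where the unit's origin lies when the unit is home, its axes then also those of the unit: x towards the fence, y towards the tester. The grey tester box fills x -68 to +70, y 62 to 178 mm, 56 mm high; the seated tub stands 2 mm off it
- fence (a point): middle of the top front edge of the aluminium fence, dock frame (50, -114, 18) mm. The fence is a bar along the dock's y, 352 mm long (y -290 to +62), 20 mm thick, 18 mm high; its flat face at dock x = +50 looks to -x
- dock_mouth (a point): centre of the mouth of the tester's connector receptacle, dock frame (0, 62, 16) mm, opening to -y: 74 mm wide, flared to 88 mm at the mouth, 18 mm deep, roof 31 mm above the mat. The unit is home when its header's tip meets the back wall, 18 mm in
- bar_pivot (a point): vertical hinge axis of the steel locking bar on top of the fence, at dock (60, -69) mm, 26 mm above the mat (the bar's mid height). A clamp screw head stands 3 mm over the bar here
- bar_tip (a point): on the bar's centre line 58 mm from the hinge axis, 26 mm above the mat: centre of its rounded end (radius 7 mm). The bar is 14 mm wide, from 21 to 31 mm above the mat, so a fingertip at its height clears the 18 mm fence
- bar (a joint): locking bar, rad: 0 when it points along the fence to the dock's -y, growing clockwise seen from above; 1.571 (its stop) is shut: it points to the dock's -x across the unit's rear end (the one without connector), 2 mm behind it when the unit is home. It starts open, -0.6 to -0.1, pointing out behind the fence; it takes about 1 N at the tip to turn and stays where it is left
- screwdriver: small screwdriver, 160 mm long, lying beyond the fence; leave it alone
- pliers: pliers with red grips, 145 mm long, 14 mm high, lying left of the tester; leave them alone
- dish: round steel dish of screws, 66 mm across, 18 mm high, origin under its centre, standing on the robot's side of the dock; leave it alone
- relay: automotive relay standing with its blades up, 28 x 28 mm, 26 mm high (37 mm with blades), origin under its centre, beyond the right end of the fence; leave it alone
- bottle: white bottle, 52 mm across, 130 mm high, at the far left of the mat; leave it alone
- cover: aluminium cover of the unit, 100 x 120 mm, 7 mm high, lying at the right of the mat; leave it alone
- brush: brush with a wooden handle, 150 mm long, lying on the robot's side at the left; leave it alone
Things that resemble listed ones, but are neither listed nor needed, are in the scene too. What is shaped like the unit but purple or red is not meant.

How it is judged:
By the outcome, as a careful person would: the job done as asked, in the order asked, and still so for the second after the job is handed in, with the robot touching nothing.
It also fails if it takes over 61 s, if anything falls off the work surface, if the arm or the gripper's body presses on something with over 40 N, if the wrist force passes 120 N, or if a joint passes its speed limit or range.

## Robot

A 6-joint arm with a two-finger parallel gripper is mounted at the origin on the work surface. World frame = base frame: x ahead of the robot, y to its left, z up, the work surface at z = 0. Lengths are in m, angles in rad, forces in N, time in s.
With the tool pointing down it reaches from about 0.35 to 0.875 m from the base axis. Payload 4.2 kg.
Tool frame: the origin (TCP) lies on the mounting face of the last link; the fingertips stand 182 mm ahead of it and the grasp point (between the pads) lies manip.pinch_z ahead of it (manip.pinch_z is the distance from the TCP to the grasp point, in m); z points along the fingers, y is the line along which they close (so a half turn about z gives the same grasp; the last joint's range is limited). The gripper opens to 87 mm and grips with 3 to 60 N. Pads are 19 mm wide; open, the fingers measure 117 mm over their backs; the gripper's body (75 mm by 190 mm) begins 51 mm behind the grasp point.
Start: joints at [-0.941, 0.385, 0.008, 0, -1.194, -0.259], TCP at [0.226, -0.582, 0.405] pointing down, gripper open.
Joint ranges: [-3.14, 3.14], [-1.21, 2.06], [-1.07, 1.41], [-3.16, 2.05], [-2.99, -0.16], [-3.1, 3.1]. Speed limits (rad/s): [2.79, 2.79, 3.14, 3.14, 3.14, 3.14].

## Interface

Orientations are given as a unit quaternion [x, y, z, w].
In Python, from plant import manip gives the robot as it stands. The module is installed in compiled form; this text tells all that it offers.
- The arm moves only by the shell command python3 -m inch 'ROWS' [OPENING]. ROWS is rows parted by semicolons, their numbers by spaces, 1 to 12 of them, each of 4 numbers: dx, dy, dz in m, then a turn about the tool's z in rad; each row shifts and turns the commanded pose from where the row before left it, along the tool's axes as they then stand; what a row does not reach is not made up. A row lasts 1/10 s, in which the tool goes at most 0.05 m and 0.15 rad, less where a joint would pass 70% of its speed; a pose out of reach is approached as far as the arm can. OPENING is the opening from 0.0 (shut) to 1.0 (fully open), set as the command begins (- or left out keeps the last). The fingers move at their own pace and stop on an object; the grip force is fixed at half the most. Time passes only in rows, so rows that do not move let the fingers close. It prints the time, the measured TCP pose, the force, the opening and the grip force at its end.
- manip.sense(): the state, without advancing time (a new reading comes with each control period).
- manip.snapshot(name): name is "scene" or "top" or "wrist"; returns the picture (480x640x3 uint8, red, green, blue); there is no depth.
- manip.camera_model(name): a dict with "fx", "fy", "cx", "cy" (pixels), "pose" (4x4, takes a point from camera to world coordinates); the wrist camera has in their place "tool_from_camera" (4x4, takes a point from camera to tool coordinates, whose origin is the TCP and whose axes are the flange's). Camera axes: x right, y down, z forward; pixel columns grow to the right and rows downward; lengths in m; the calibration is good to about 2 mm. A picture is of the moment at which its call begins: read the wrist's pose just before it. camera_model takes no time and is no camera call.
- manip.finish_job(): hands the job in; it is judged then, once.
The state is a dict: "time_s": time; "qpos": joint angles; "joint_vel": joint speeds; "tau": joint torques, N m; "position": TCP position; "eef_rot": TCP orientation; "force": force on the tool from outside, world axes, zero at the start; "moment": the same for the moment, N m; "gripper_width": opening from 0.0 (shut) to 1.0 (fully open); "grip_force": force on a finger pad.
Only numpy, scipy, OpenCV 4.12 (cv2) and the standard library are available. Lean on these libraries where they do the work, as an engineer would, in place of code of your own. Each camera call takes 0.05 s, during which the arm holds its last target. There are 200 camera calls.

## Working session

There is one attempt and no reset: what is moved stays moved. The work goes in short steps, Python scripts to look and compute and a shell command to move; the robot and the scene stay as the last step left them, time stands still between calls to the robot, and variables do not carry over. Pictures are saved under pics/ and viewed, at most 10 in all, crops included, and the job is handed in when it is done.

```bash
mkdir -p pics; python3 - <<'E'
from plant import manip
import cv2,numpy as np
np.set_printoptions(precision=4,suppress=True)
for n in("scene","top"):
    cv2.imwrite(f"pics/{n}0.png",manip.snapshot(n)[:,:,::-1]); print(n,manip.camera_model(n))
s=manip.sense();print(s["position"],s["eef_rot"],s["time_s"],manip.pinch_z,s["gripper_width"]);print(manip.camera_model("wrist"))
E
```

```text
scene {'fx': 462.1493935543481, 'fy': 462.1493935543481, 'cx': 324.2179411752784, 'cy': 243.02416918790257, 'pose': array([[ 0.3517,  0.6003, -0.7183,  1.2179],
       [ 0.9359, -0.2414,  0.2566, -0.3167],
       [-0.0194, -0.7625, -0.6467,  0.7465],
       [ 0.    ,  0.    ,  0.    ,  1.    ]])}
top {'fx': 462.34114798264966, 'fy': 462.34114798264966, 'cx': 318.2378315110358, 'cy': 236.32582000406276, 'pose': array([[-0.0099, -0.996 ,  0.0893,  0.3486],
       [-0.9999,  0.0096, -0.0042, -0.0467],
       [ 0.0033, -0.0894, -0.996 ,  1.3826],
       [ 0.    ,  0.    ,  0.    ,  1.    ]])}
[ 0.2264 -0.5824  0.4038] [-0.1843  0.9829  0.001  -0.0002] 0.1 0.1635 1.0022763370955725
{'fx': 352.5442576598518, 'fy': 352.5442576598518, 'cx': 316.72908492585856, 'cy': 241.3440001365836, 'tool_from_camera': array([[ 0.0004, -0.9606, -0.2781,  0.0764],
       [ 1.    ,  0.0002,  0.0005,  0.0002],
       [-0.0004, -0.2781,  0.9606,  0.02  ],
       [ 0.    ,  0.    ,  0.    ,  1.    ]])}
```

View pics/top0.png

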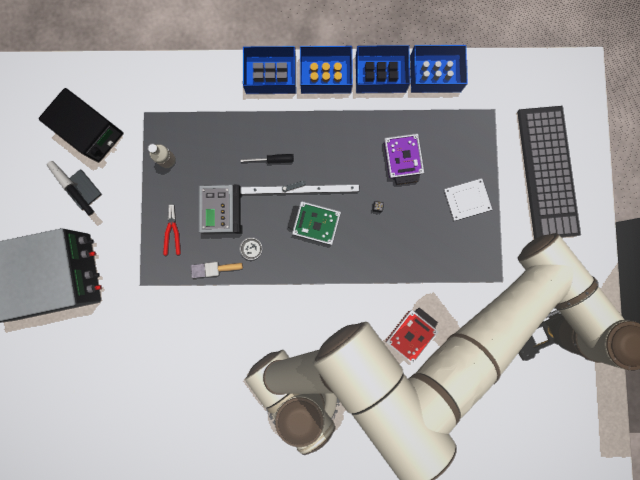

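View pics/scene0.png

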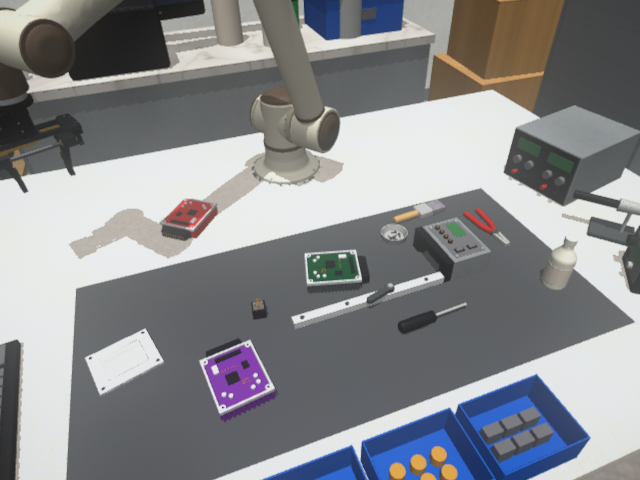

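Top view: the green unit is at (317,222), its header pointing left. The tester is at (220,208), the fence lies along row 188, and the bar hinge is near (290,187). The dish is at (251,249) and the relay at (378,207).
Things that could be taken for the unit are the purple (404,157) and red (412,335) look-alikes, and the tester's green screen (210,215). I choose the green one at (317,222), and will check it in the wrist view.

```bash
python3 -m inch '0 0 0 0.123;0 0 0 0.123;0 0 0 0.124;-0.02 0.03 0 0;-0.02 0.045 0 0;-0.02 0.045 0 0;-0.02 0.045 0 0;-0.02 0.045 0 0;-0.02 0.045 0 0;-0.02 0.045 0 0;-0.02 0.045 0 0;-0.02 0.045 0 0' 0.0
python3 -m inch '-0.02 0.045 0 0;-0.02 0.045 0 0;-0.02 0.045 0 0;-0.02 0.045 0 0;-0.01 0.03 0 0;0 0.0 0 0;0 0 0 0'
cat > h.py <<'E'
from plant import manip
import cv2,numpy as np
from scipy.spatial.transform import Rotation as R
np.set_printoptions(precision=4,suppress=True)
def shot(n,name):
    s=manip.sense(); im=manip.snapshot(n)[:,:,::-1].copy(); c=manip.camera_model(n)
    if n=="wrist":
        T=np.eye(4);T[:3,:3]=R.from_quat(s["eef_rot"]).as_matrix();T[:3,3]=s["position"];c["pose"]=T@c["tool_from_camera"]
    cv2.imwrite(f"pics/{name}.png",im); np.savez(f"pics/{name}.npz",**{k:c[k] for k in("fx","fy","cx","cy","pose")}); return im
def load(name): return cv2.imread(f"pics/{name}.png"),np.load(f"pics/{name}.npz")
def ray(c,p):
    d=c["pose"][:3,:3]@np.array([(p[0]-c["cx"])/c["fx"],(p[1]-c["cy"])/c["fy"],1.]); return c["pose"][:3,3],d
def plane(c,p,z):
    o,d=ray(c,p); return o+d*(z-o[2])/d[2]
def tri(c1,p1,c2,p2):
    (a,u),(b,v)=ray(c1,p1),ray(c2,p2); t=np.linalg.lstsq(np.c_[u,-v],b-a,rcond=None)[0]
    P,Q=a+u*t[0],b+v*t[1]; return (P+Q)/2,np.linalg.norm(P-Q)
E
python3 -c "
from h import *
shot('wrist','w1');s=manip.sense();print(s['time_s'],s['position'],R.from_quat(s['eef_rot']).as_matrix())"
```

```text
time_s: 1.3
position: [0.4063, -0.1904, 0.4047]
eef_rot: [-0.0, 1.0, 0.0, 0.0]
force: [-0.2, -0.9, 0.6]
gripper_width: 0.031
grip_force: 0.0
time_s: 2.0
position: [0.4959, 0.0184, 0.4041]
eef_rot: [-0.001, 1.0, -0.0, -0.001]
force: [-0.3, 0.2, 0.4]
gripper_width: 0.006
grip_force: 0.0
2.05 [0.4957 0.0176 0.4043] [[-1.     -0.001  -0.0013]
 [-0.001   1.     -0.0003]
 [ 0.0013 -0.0003 -1.    ]]
```

View pics/w1.png

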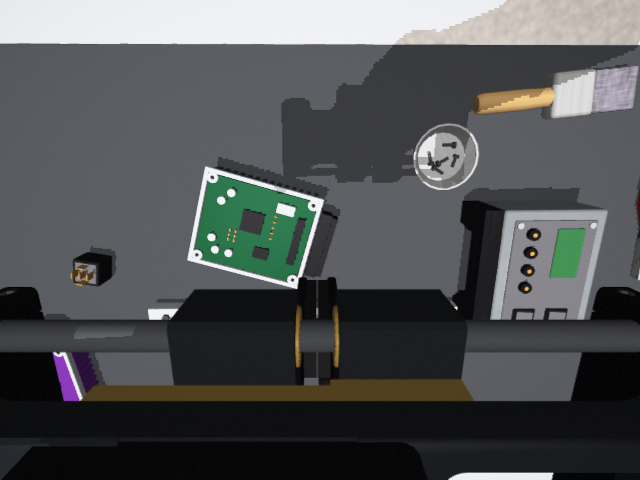

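The wrist view shows the green unit at (258,225) with its black header on the right, the tester at (545,260), the dish at (446,157) and the relay at (92,268). The fence is hidden behind the gripper, so I move farther out.

```bash
python3 -m inch '-0.04 -0.01 0 0;-0.04 -0.01 0 0;-0.04 -0.01 0 0;-0.04 -0.01 0 0;0 0 0 0;0 0 0 0;0 0 0 0'
python3 -c "
from h import *
shot('wrist','w2')"
python3 -m inch '0 0.04 0 0;0 0.04 0 0;0 0.02 0 0;0 0 0 0;0 0 0 0;0 0 0 0'
python3 -c "
from h import *
shot('wrist','w3')"
```

```text
time_s: 2.75
position: [0.655, -0.023, 0.4049]
eef_rot: [0.0, 1.0, 0.0, -0.0]
force: [-0.0, -0.4, -0.1]
gripper_width: 0.007
grip_force: 0.0
time_s: 3.4
position: [0.6556, 0.077, 0.4052]
eef_rot: [-0.0, 1.0, -0.0, 0.0]
force: [-0.5, -0.7, -0.6]
gripper_width: 0.008
grip_force: 0.0
```

View pics/w2.png

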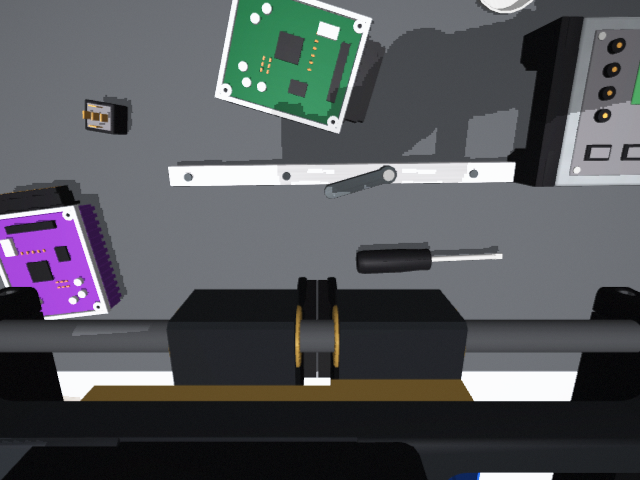

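View pics/w3.png

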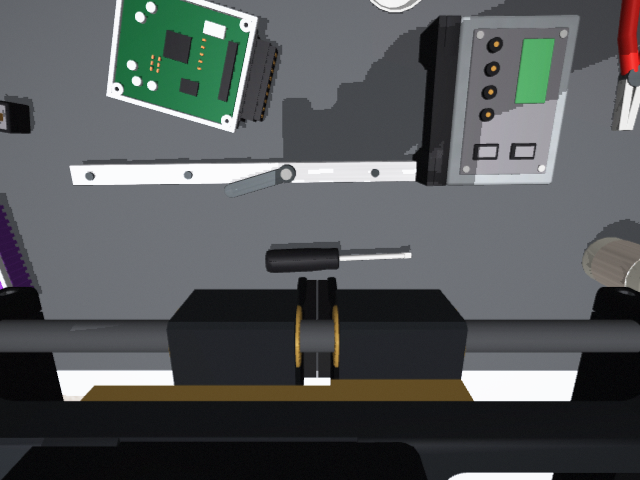

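Both wrist views show the fence's near edge, from about (169,167) to (514,161) in w2. The hinge screw is at (389,174) in w2 and (287,174) in w3, and the bar tip is near (332,190) and (232,189). The unit's header faces the tester. Now I measure.

```bash
cat > meas.py <<'E'
from h import *
def rim(name,roi):
    im,c=load(name); x0,y0,x1,y1=roi; h=cv2.cvtColor(im,cv2.COLOR_BGR2HSV)
    g=cv2.inRange(h,(45,90,40),(85,255,255)); w=cv2.inRange(h,(0,0,175),(179,60,255))
    m=np.zeros_like(g); m[y0:y1,x0:x1]=(g|w)[y0:y1,x0:x1]
    m=cv2.morphologyEx(m,cv2.MORPH_CLOSE,np.ones((9,9))); m=cv2.morphologyEx(m,cv2.MORPH_OPEN,np.ones((5,5)))
    k=max(cv2.findContours(m,cv2.RETR_EXTERNAL,cv2.CHAIN_APPROX_NONE)[0],key=cv2.contourArea)
    return k[:,0].astype(float),c
def pose(name,roi):
    k,c=rim(name,roi); P=np.array([plane(c,p,.035)[:2] for p in k])
    (cx,cy),(a,b),t=cv2.minAreaRect((P*1000).astype(np.float32)); 
    if a>b: t-=90   # angle of short side
    t=(t+45)%90-45
    return cx,cy,min(a,b),max(a,b),t
def fence(name):
    im,c=load(name); h=cv2.cvtColor(im,cv2.COLOR_BGR2HSV); w=cv2.inRange(h,(0,0,190),(179,60,255))
    w[:140]=0;w[215:]=0
    n,l,s,_=cv2.connectedComponentsWithStats(w); i=1+np.argmax(s[1:,2]); m=l==i
    x,y,ww,hh,_=s[i]; cols=np.arange(x+5,x+ww-5)
    top=np.array([np.argmax(m[:,u]) for u in cols])-.5; bot=np.array([479-np.argmax(m[::-1,u]) for u in cols])+.5
    f=np.polyfit(cols,top,1); r=abs(top-np.polyval(f,cols)); f=np.polyfit(cols[r<1.5],top[r<1.5],1)
    bw=np.median(bot[:40]-top[:40])
    return c,f,(x-.5,x+ww-.5),bw
if __name__=="__main__":
    print("unit w1",pose("w1",(150,130,345,300)))
    print("unit rough w3",pose("w3",(90,0,262,140)))
    F=[fence("w2"),fence("w3")]; E=[[(u,np.polyval(f,u)) for u in e] for c,f,e,bw in F]
    for n,f in zip(("w2","w3"),F): 
        c=f[0]; a,b=[plane(c,(u,np.polyval(f[1],u)),.021) for u in f[2]]; print(n,f[2],f[3],a,b,np.linalg.norm(b-a),np.arctan2(-(b-a)[0],(b-a)[1]))
    for j in range(2): print("fence end tri",tri(F[0][0],E[0][j],F[1][0],E[1][j]))
    c2,c3=F[0][0],F[1][0]
    # screw by Hough in both
    for n in("w2","w3"):
        im,c=load(n); x0=370 if n=="w2" else 268; g=cv2.resize(cv2.cvtColor(im[155:200,x0:x0+40],cv2.COLOR_BGR2GRAY),None,fx=4,fy=4,interpolation=cv2.INTER_CUBIC)
        q=cv2.HoughCircles(g,cv2.HOUGH_GRADIENT,1,40,param1=80,param2=12,minRadius=16,maxRadius=34); print("screw",n,None if q is None else q[0][:2]/4+[x0,155,0])
    im2=load("w2")[0][130:215,150:530]; im3=load("w3")[0][130:215,50:430]
    cv2.imwrite("pics/crop1.png",cv2.resize(np.vstack([im2,im3]),None,fx=2.1,fy=2.1,interpolation=cv2.INTER_CUBIC))
    print("relay,dish w1",plane(load("w1")[1],(92,268),.03),plane(load("w1")[1],(446,157),.02))
E
python3 meas.py
```

```text
unit w1 (508.315673828125, -46.23401641845703, 100.31658935546875, 120.04741668701172, -15.680267333984375)
unit rough w3 (507.0539855957031, -45.66858673095703, 103.26866149902344, 120.5753173828125, -15.672859191894531)
w2 (np.float64(167.5), np.float64(514.5)) 20.0 [ 0.6042 -0.1737  0.021 ] [0.6004 0.1769 0.021 ] 0.3505968306305336 0.010892683001780024
w3 (np.float64(68.5), np.float64(415.5)) 20.0 [ 0.6042 -0.1739  0.021 ] [0.6003 0.1769 0.021 ] 0.3508001333005156 0.01100889461017595
fence end tri (array([ 0.6041, -0.1734,  0.0217]), np.float64(2.435424957032348e-05))
fence end tri (array([0.6004, 0.1769, 0.0209]), np.float64(1.9671171441890546e-05))
screw w2 [[388.875 175.125   5.675]
 [377.125 165.125   6.   ]]
screw w3 [[286.875 174.375   8.35 ]]
relay,dish w1 [ 0.5516 -0.2215  0.03  ] [0.4356 0.1484 0.02  ]
```

View pics/crop1.png

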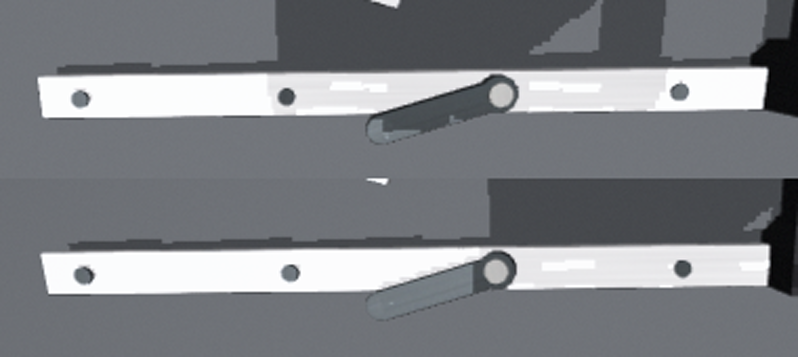

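The fence triangulates to z = 0.021 with a length of 351 mm, and the unit's rim measures 100 x 120 mm; all of these agree with the text. The unit lies at (0.508, -0.046), turned -0.285 rad relative to the dock. I put the half-open fingers behind its side, parallel to the fence.

```bash
cat > dock.py <<'E'
from h import *
a=-0.0109 ; X=np.array([1,.011]);Y=np.array([-.011,1]); O=np.array([.5511,.1144])
def d2w(x,y): return O+(x*X+y*Y)/1000
def w2d(p): q=np.asarray(p)[:2]-O; return np.array([q@X,q@Y])*1000
def st():
    s=manip.sense(); print(s["time_s"],"dock",w2d(s["position"]),"tipz",s["position"][2]-.182,"yaw",R.from_quat(s["eef_rot"]).as_matrix()[:2,1],"F",s["force"])
E
python3 -c "
from dock import *
print('screw',[w2d(plane(load(n)[1],p,.037)) for n,p in (('w2',(389,174.6)),('w3',(286.9,174.4)))],tri(load('w2')[1],(389,174.6),load('w3')[1],(286.9,174.4)))
tp=lambda i,x,y:(150+x/2.1,130+y/2.1) if i==2 else (50+x/2.1,130+(y-178.5)/2.1)
print('tip',w2d(plane(load('w2')[1],tp(2,377,129),.034)),w2d(plane(load('w3')[1],tp(3,380,305),.034)))"
python3 -m inch '0.04 -0.021 0.018 -0.011;0.04 -0.021 0.018 0;0.04 -0.021 0.018 0;0.04 -0.021 0.018 0;0.04 -0.02 0.018 0;0.04 -0.02 0.018 0;0 0 0.04 0;0 0 0.035 0;0 0 0.028 0;0 0 0 0;0 0 0 0' 0.5
python3 -c "
from dock import *
st()"
```

```text
screw [array([ 59.4509, -67.3659]), array([ 60.2007, -66.8839])] (array([0.6118, 0.048 , 0.0353]), np.float64(0.0007417979118580965))
tip [  75.6328 -125.2064] [  75.4485 -123.3381]
time_s: 4.55
position: [0.4175, -0.0489, 0.1941]
eef_rot: [-0.006, 1.0, -0.0, -0.0]
force: [-0.0, -0.1, 0.2]
gripper_width: 0.498
grip_force: 0.0
4.55 dock [-135.348  -161.8781] tipz 0.012118869361961548 yaw [-0.0113  0.9999] F [-0.0378 -0.0573  0.2336]
```

```bash
python3 -m inch '-0.008 0 0 0;-0.008 0 0 0;-0.006 0 0 0;-0.006 0 0 0;-0.006 0 0 0;-0.006 0 0 0;-0.006 0 0 0;-0.006 0 0 0;-0.005 0 0 0;-0.005 0 0 0;-0.004 0 0 0;-0.002 0 0 0'
python3 -c "
from dock import *
st()"
```

```text
time_s: 5.75
position: [0.4856, -0.0476, 0.1937]
eef_rot: [-0.006, 1.0, 0.0, 0.0]
force: [-4.6, 1.2, 3.4]
gripper_width: 0.5
grip_force: 2.1
5.75 dock [ -67.244  -161.3116] tipz 0.011712256315871611 yaw [-0.0122  0.9999] F [-4.6115  1.2157  3.4046]
```

```bash
python3 -m inch '-0.003 0 0 0;-0.002 0 0 0;0 0 0 0'
python3 -m inch '-0.0015 0 0 0;-0.001 0 0 0;0 0 0 0'
python3 -m inch '-0.001 0 0 0;-0.001 0 0 0;0 0 0 0'
python3 -c "
from dock import *
st()"
```

```text
time_s: 6.05
position: [0.4908, -0.0475, 0.1938]
eef_rot: [-0.006, 1.0, 0.0, 0.001]
force: [-1.1, 0.4, -0.8]
gripper_width: 0.501
grip_force: 0.5
time_s: 6.35
position: [0.4922, -0.0476, 0.1937]
eef_rot: [-0.006, 1.0, -0.0, -0.001]
force: [-5.4, 1.9, 3.3]
gripper_width: 0.506
grip_force: 2.4
time_s: 6.65
position: [0.4929, -0.0478, 0.1934]
eef_rot: [-0.006, 1.0, -0.0, -0.003]
force: [-8.2, 2.9, 4.3]
gripper_width: 0.502
grip_force: 4.0
6.65 dock [ -59.9553 -161.5422] tipz 0.011420341674043738 yaw [-0.0113  0.9999] F [-8.241   2.8785  4.3469]
```

```bash
python3 -m inch '0.01 0 0 0;0.02 0 0 0;0 0 -0.04 0;0 0 -0.045 0;0 0 -0.045 0;-0.04 0 -0.04 0;-0.04 0 -0.03 0;-0.04 0 0 0;-0.04 0 0 0;0 0 0 0;0 0 0 0'
python3 - <<'E'
from dock import *
import meas
st(); print(manip.sense()["qpos"])
im=shot('wrist','w4')
cv2.imwrite("pics/w4v.png",im)
E
```

```text
time_s: 7.75
position: [0.6208, -0.0461, 0.3883]
eef_rot: [-0.006, 1.0, 0.0, 0.0]
force: [-0.7, -0.6, -0.3]
gripper_width: 0.498
grip_force: 0.0
7.75 dock [  67.885  -161.2755] tipz 0.2063351154835376 yaw [-0.0114  0.9999] F [-0.7241 -0.5765 -0.3405]
[ 0.1855  0.3915 -0.0238  0.0001 -1.1547 -1.745 ]
```

View pics/w4v.png

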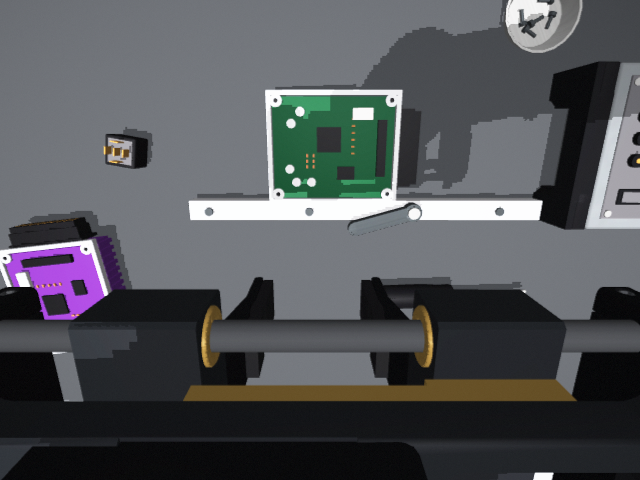

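The unit at (333,145) now lies against the fence. I measure its squareness and where its rear end is.

```bash
python3 - <<'E'
from dock import *
import meas
k,c=meas.rim("w4",(240,80,410,191))
P=np.array([w2d(plane(c,p,.035)) for p in k])
L=P[(k[:,0]<300)&(k[:,1]>100)&(k[:,1]<185)]; Rr=P[(k[:,0]>360)&(k[:,1]>100)&(k[:,1]<185)]; T=P[(k[:,1]<100)&(k[:,0]>280)&(k[:,0]<385)]
for n,Q,i in(("rear",L,1),("front",Rr,1),("near",T,0)):
    f=np.polyfit(Q[:,1-i],Q[:,i],1); print(n,Q[:,i].mean(),"slope",f[0])
E
```

```text
rear -206.256771873996 slope 0.0009033148147132148
front -86.92419260166677 slope 0.001778695639384081
near -49.79960136708355 slope -0.000758718781413011
```

Flush and square: slope under 0.002, and the near side is at -49.8 mm. The rear end is at y = -206, so the unit has about 146 mm to go. I turn the tool a quarter turn and come down behind it.

```bash
python3 -m inch '0.034 -0.04 0 0;0.034 -0.039 0 0;0 0 0.015 -0.15;0 0 0.015 -0.15;0 0 0.015 -0.15;0 0 0.015 -0.15;0 0 0.015 -0.15;0 0 0.015 -0.15;0 0 0.015 -0.15;0 0 0.015 -0.15;0 0 0.015 -0.15;0 0 0.015 -0.15' 0.4
python3 -m inch '0 0 0.02 -0.071;0 0 0.024 0;0 0 0 0;0 0 0 0'
python3 -c "
from dock import *
st()"
```

```text
time_s: 9.0
position: [0.5548, -0.1226, 0.2397]
eef_rot: [-0.688, 0.725, -0.001, 0.001]
force: [-0.3, 0.3, -0.7]
gripper_width: 0.402
grip_force: 0.0
time_s: 9.4
position: [0.5554, -0.1226, 0.196]
eef_rot: [0.712, -0.703, 0.0, -0.0]
force: [1.0, 0.3, 0.4]
gripper_width: 0.395
grip_force: 0.0
9.4 dock [   1.7291 -237.0884] tipz 0.014018368625842409 yaw [-0.9999 -0.0125] F [0.9722 0.2637 0.3693]
```

```bash
python3 -m inch '-0.01 0 0 0;-0.006 0 0 0;-0.004 0 0 0;-0.006 0 0 0;-0.008 0 0 0;-0.008 0 0 0;-0.008 0 0 0;-0.008 0 0 0;-0.008 0 0 0;-0.008 0 0 0;-0.008 0 0 0;-0.008 0 0 0'
python3 -m inch '-0.008 0 0 0;-0.008 0 0 0;-0.008 0 0 0;-0.008 0 0 0;-0.008 0 0 0;-0.006 0 0 0;-0.004 0 0 0;0 0 0 0'
python3 -c "
from dock import *
st()
shot('wrist','w5')"
```

```text
time_s: 10.6
position: [0.5545, -0.032, 0.195]
eef_rot: [0.711, -0.703, -0.0, 0.0]
force: [-0.3, -4.5, 3.1]
gripper_width: 0.396
grip_force: 2.1
time_s: 11.4
position: [0.554, 0.0182, 0.1948]
eef_rot: [0.711, -0.703, -0.0, -0.0]
force: [-0.2, 0.3, -0.3]
gripper_width: 0.399
grip_force: 0.0
11.4 dock [  1.7968 -96.2542] tipz 0.012829982373974036 yaw [-0.9999 -0.0122] F [-0.1826  0.2812 -0.2921]
```

View pics/w5.png

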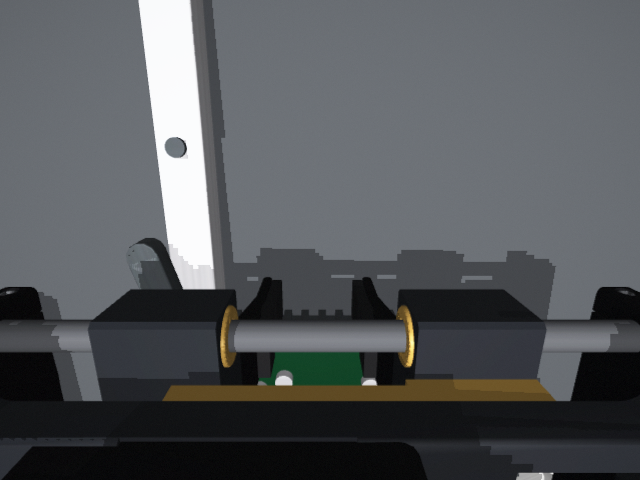

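The wrist view shows the fingers on the unit's rear end at (320,310), and the bar at (150,255) is undisturbed. I continue slowly into the mouth.

```bash
python3 -m inch '-0.005 0 0 0;-0.004 0 0 0;-0.004 0 0 0;-0.003 0 0 0;-0.003 0 0 0;-0.002 0 0 0;0 0 0 0'
python3 -m inch '-0.002 0 0 0;-0.002 0 0 0;0 0 0 0'
python3 -m inch '-0.001 0 0 0;-0.001 0 0 0;0 0 0 0'
python3 -c "
from dock import *
st()"
```

```text
time_s: 12.15
position: [0.5539, 0.0387, 0.1952]
eef_rot: [0.711, -0.703, 0.0, -0.0]
force: [0.7, -0.3, 0.2]
gripper_width: 0.401
grip_force: 0.1
time_s: 12.45
position: [0.5538, 0.0425, 0.1952]
eef_rot: [0.711, -0.703, 0.0, -0.0]
force: [0.1, 0.0, -0.6]
gripper_width: 0.401
grip_force: 0.5
time_s: 12.75
position: [0.5537, 0.0441, 0.1952]
eef_rot: [0.711, -0.703, 0.0, 0.0]
force: [0.6, -3.2, 0.7]
gripper_width: 0.399
grip_force: 1.8
12.75 dock [  1.8382 -70.3092] tipz 0.01320917908353833 yaw [-0.9999 -0.012 ] F [ 0.6364 -3.1599  0.6645]
```

```bash
python3 -m inch '-0.001 0 0 0;0 0 0 0'
python3 -m inch '-0.001 0 0 0;0 0 0 0'
python3 -m inch '-0.001 0 0 0;0 0 0 0'
python3 -c "
from dock import *
st()"
```

```text
time_s: 12.95
position: [0.5537, 0.0444, 0.1952]
eef_rot: [0.711, -0.703, 0.0, 0.001]
force: [1.4, -7.6, 0.7]
gripper_width: 0.401
grip_force: 3.8
time_s: 13.15
position: [0.5538, 0.0446, 0.1952]
eef_rot: [0.711, -0.703, 0.001, 0.001]
force: [2.0, -12.2, 0.8]
gripper_width: 0.401
grip_force: 5.8
time_s: 13.35
position: [0.5538, 0.0449, 0.1952]
eef_rot: [0.711, -0.703, 0.001, 0.002]
force: [2.9, -15.2, 0.8]
gripper_width: 0.4
grip_force: 7.8
13.35 dock [  1.9415 -69.5725] tipz 0.013231471490391694 yaw [-0.9999 -0.0115] F [  2.8948 -15.1768   0.8315]
```

It stalls at 15 N where home was expected. I back off and check from above.

```bash
python3 -m inch '0.01 0 0 0;0.02 0 0 0;0 0 -0.045 0;0 0 -0.045 0;0 0 -0.045 0;-0.04 0 -0.045 0;-0.04 0 -0.02 0;-0.04 0 0 0;-0.03 0 0 0;0 0 0 0;0 0 0 0' 0.0
python3 - <<'E'
from dock import *
st(); im=shot('wrist','w6')
im2,c2=load("w2")
for p in((357,250),(430,248),(502,253)): print("driver",w2d(plane(c2,p,.015)))
E
```

```text
time_s: 14.45
position: [0.5521, 0.1614, 0.3873]
eef_rot: [0.712, -0.702, -0.0, -0.0]
force: [-0.1, -0.5, -0.4]
gripper_width: 0.002
grip_force: 0.0
14.45 dock [ 1.484  46.9727] tipz 0.20531236907597955 yaw [-0.9999 -0.0137] F [-0.1004 -0.4879 -0.3809]
driver [143.0848 -94.3715]
driver [141.6661 -14.2452]
driver [148.3183  65.6208]
```

View pics/w6.png

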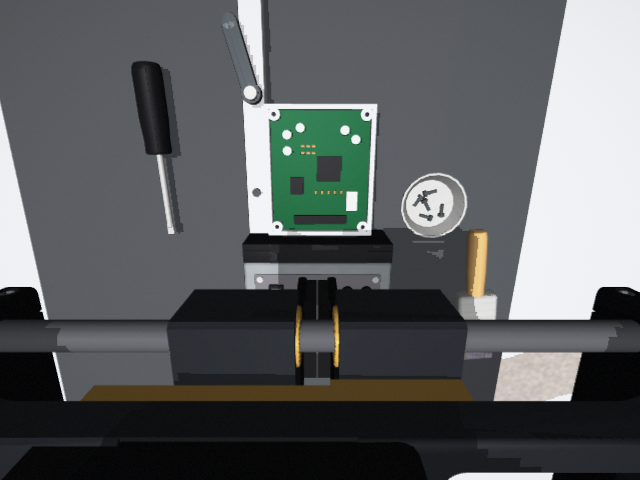

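The unit's front edge (row 236) is right up against the tester, with the header no longer visible. The bar is still open at (240,55), and the driver and dish have not moved. I check the numbers.

```bash
python3 - <<'E'
from dock import *
import meas
k,c=meas.rim("w6",(272,90,390,245))
P=np.array([w2d(plane(c,p,.035)) for p in k])
s=lambda m:P[m]
A=(("rear",s((k[:,1]<115)&(k[:,0]>285)&(k[:,0]<365)),1),("front",s((k[:,1]>228)&(k[:,0]>285)&(k[:,0]<360)),1),("near",s((k[:,0]>360)&(k[:,1]>115)&(k[:,1]<225)),0))
for n,Q,i in A:
    f=np.polyfit(Q[:,1-i],Q[:,i],1); print(n,Q[:,i].mean(),"slope",f[0])
im,_=load("w6"); g=cv2.cvtColor(im,cv2.COLOR_BGR2GRAY); print(g[225:270,330],g[180,240:262])
print("screw",w2d(plane(c,(251.5,93),.037)))
# tester top front edge
for v in(260,261,262,263,264): print(v,w2d(plane(c,(330,v),.059)))
E
```

```text
rear -58.69988032682921 slope 0.003103957493980404
front 59.938852025938274 slope 0.002952978440552856
near -50.90043961055214 slope -0.001544658623958583
[ 83  82  83  83  85 104 179 244 244 239 153  33  18  10  11   8  10   9
  10  18  35  45  46  44  42  31  31  30  31  31  31  30  30  29  30  31
  30  41  82 110 120 126 125 125 124] [ 96  97  96  95  97  95  97 233 244 244 244 244 243 244 244 244 243 243
 244 244 244 244]
screw [ 58.1826 -67.267 ]
260 [-11.2203  78.3691]
261 [-11.2336  79.348 ]
262 [-11.2469  80.3285]
263 [-11.2603  81.3107]
264 [-11.2736  82.2946]
```

Home: the rear edge is 8.6 mm ahead of the hinge (9 expected), the unit is flush, and the slope is 0.003 or less. Next I bring the closed fingers behind the bar.

```bash
python3 -m inch '0.037 -0.0264 0 0;0.037 -0.0264 0 0;0.037 -0.0264 0 0;0.037 -0.0264 0 0;0 0 0 0;0 0 0.045 0;0 0 0.045 0;0 0 0.045 0;0 0 0.035 0;0 0 0.0105 0;0 0 0 0;0 0 0 0'
python3 -c "
from dock import *
st()
P=np.array([59.5,-67.4]);p=w2d(manip.sense()['position'])
for t in (-.27,0,.25,.5,.75,1,1.25,1.45,1.571):
    d=np.array([-np.sin(t),-np.cos(t)]);n=np.array([np.cos(t),-np.sin(t)]);h=15*abs(n[0])+9.5*abs(n[1]);q=P+45*d+(7+h)*n;print(t,q,'rows tool dx,dy mm',-(q-p)[1],-(q-p)[0]);p=q"
```

```text
time_s: 15.7
position: [0.6605, 0.0138, 0.209]
eef_rot: [0.711, -0.703, 0.001, -0.001]
force: [-0.0, 0.1, 0.3]
gripper_width: 0.008
grip_force: 0.0
15.7 dock [ 108.3056 -101.8073] tipz 0.027037425059320136 yaw [-0.9999 -0.0124] F [-0.0226  0.0691  0.3247]
-0.27 [  94.6243 -104.3707] rows tool dx,dy mm 2.5633446242418643 13.681349169676992
0 [  81.5 -112.4] rows tool dx,dy mm 8.029333421276917 13.124271996139598
0.25 [  71.5083 -116.9101] rows tool dx,dy mm 4.510061062312914 9.991650691931255
0.5 [  59.6182 -118.7418] rows tool dx,dy mm 1.8317294261688346 11.89016614017671
0.75 [  46.7167 -116.9927] rows tool dx,dy mm -1.7491093773876543 12.901475087948292
1 [  34.114  -111.1503] rows tool dx,dy mm -5.842352278580989 12.602724751903686
1.25 [  23.3371 -101.2764] rows tool dx,dy mm -9.87395693460931 10.77686909438276
1.45 [ 17.0257 -90.928 ] rows tool dx,dy mm -10.348335085543752 6.311431369632725
1.571 [ 14.4966 -83.8939] rows tool dx,dy mm -7.034147547810321 2.529043160724596
```

```bash
python3 -m inch '0.001 0.006 0.002 0;0.0016 0.0077 0 0;0.004 0.0065 0 0;0.004 0.0066 0 0;0.0023 0.005 0 0;0.0022 0.005 0 0;0.001 0.006 0 0;0.0008 0.006 0 0;-0.0008 0.0065 0 0;-0.001 0.0064 0 0;0 0 0 0'
python3 -c "
from dock import *
st()"
```

```text
time_s: 16.8
position: [0.5969, -0.0021, 0.2047]
eef_rot: [0.711, -0.703, -0.001, 0.001]
force: [1.4, 0.4, -1.2]
gripper_width: 0.003
grip_force: 0.1
16.8 dock [  44.4759 -117.0181] tipz 0.022746056181023405 yaw [-0.9999 -0.0121] F [ 1.4206  0.3992 -1.1584]
```

```bash
python3 -m inch '-0.003 0.006 -0.001 0;-0.003 0.006 0 0;-0.005 0.0055 0 0;-0.005 0.005 0 0;-0.005 0.0032 0 0;-0.005 0.003 0 0;-0.003 0.0015 0 0;-0.0025 0.001 0 0;0 0 0 0'
python3 -c "
from dock import *
st()"
```

```text
time_s: 17.7
position: [0.5666, 0.0286, 0.2059]
eef_rot: [0.711, -0.703, 0.0, 0.001]
force: [2.4, -4.2, -0.7]
gripper_width: 0.003
grip_force: 2.2
17.7 dock [ 14.5599 -85.9429] tipz 0.023901786121924118 yaw [-0.9999 -0.0124] F [ 2.3909 -4.2059 -0.7483]
```

```bash
python3 -m inch '-0.001 0 0 0;-0.001 0 0 0;0 0 0 0'
python3 -m inch '-0.001 0 0 0;0 0 0 0'
python3 -m inch '-0.001 0 0 0;0 0 0 0'
python3 -c "
from dock import *
st()"
```

```text
time_s: 18.0
position: [0.5667, 0.0292, 0.2059]
eef_rot: [0.711, -0.703, 0.001, 0.002]
force: [3.4, -11.3, 0.3]
gripper_width: 0.004
grip_force: 5.4
time_s: 18.2
position: [0.5667, 0.0296, 0.2059]
eef_rot: [0.711, -0.703, 0.001, 0.002]
force: [4.2, -13.4, -0.2]
gripper_width: 0.009
grip_force: 7.0
time_s: 18.4
position: [0.5668, 0.0299, 0.2059]
eef_rot: [0.711, -0.703, 0.001, 0.003]
force: [5.2, -18.1, -0.3]
gripper_width: 0.006
grip_force: 8.7
18.4 dock [ 14.7348 -84.6816] tipz 0.023926998840392705 yaw [-0.9999 -0.0115] F [  5.232  -18.1456  -0.2595]
```

Firm stop at 18 N. I back off, lift and check.

```bash
python3 -m inch '0.01 0 0 0;0.02 0 0 0;0 0 -0.045 0;0 0 -0.045 0;0 0 -0.045 0;-0.04 0 -0.045 0;-0.04 0 0 0;-0.04 0 0 0;-0.03 0 0 0;0 0 0 0;0 0 0 0'
python3 - <<'E'
from dock import *
st(); im=shot('wrist','w7'); cv2.imwrite("pics/w7c.png",cv2.resize(im[0:270,180:420],None,fx=2.2,fy=2.2,interpolation=cv2.INTER_CUBIC))
E
```

```text
time_s: 19.5
position: [0.5648, 0.147, 0.3779]
eef_rot: [0.712, -0.702, -0.0, 0.001]
force: [-0.3, -0.4, -0.2]
gripper_width: 0.007
grip_force: 0.0
19.5 dock [14.0151 32.4141] tipz 0.19586195980158022 yaw [-0.9999 -0.0134] F [-0.334  -0.4365 -0.226 ]
```

View pics/w7c.png

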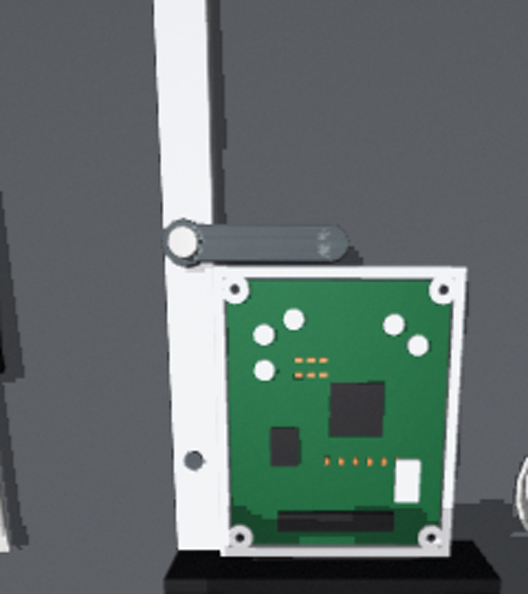

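The crop shows the bar straight across, parallel to the unit's rear edge (row 242 against row 268). The unit is still home and flush, so I hand in.

```bash
python3 -c "
from plant import manip
print(manip.finish_job())"
```

```text
the job is handed in; nothing more can be done
None
```

The job is handed in at about 19.5 s: the unit is square against the fence with its connector home in the dock, and the locking bar is shut to its stop behind it; no verdict came back.

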